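Put the bench-block stack away

TASK

The cork disc, brass block, steel block and rubber block are stacked on the bench: put them away one at a time from the top down, each lying flat inside the pocket of the wooden tray that has its own shape and size (small round pocket for the cork, small square for the brass, big square for the steel, big round for the rubber). Leave the powder jar and the cup of burs standing where they are.

Things in the scene. Friction and masses are not known exactly. Their poses are not given: they have to be found in the camera images.
- cork_mid (a point): brown cork disc, 25 mm across, 12 mm tall, on top of the stack (resting on the brass block). The point is its centre, half-way up; z is its upright axis. (Obstacle: two level metal rods hang over the left of the bench along world x, at y = 0.36 to 0.40 m, z = 0.46 to 0.50 m, near ends at x = 0.23 m; pass round their near ends. All of the task lies right of them.)
- brass_block_mid (a point): square brass block, 30 x 30 mm and 22 mm tall, second from the top (on the steel block). The point is its centre, half-way up; x and y run along its sides, z is up.
- steel_block_mid (a point): flat square steel bench block, 42 x 42 mm and 16 mm tall, about 0.25 kg, third from the top (on the rubber block). The point is its centre, half-way up; x and y run along its sides, z is up.
- rubber_block_mid (a point): round black rubber block, 58 mm across and 22 mm tall, at the bottom of the stack, standing on the worktop. The point is its centre, half-way up; z is its upright axis. (Obstacle: a shelf board overhangs the back of the bench beyond x = 0.66 m, its underside at z = 0.49 m.)
- tray_small_round_floor (a point): tray for the cork disc: a flat square wooden board, 53 mm on a side and 7 mm thick, fixed to the worktop, with one round pocket in its top, 41 mm across, lined with grey felt. The pocket is 3 mm deep. The point is the centre of the pocket's floor, 4 mm above the worktop; z is up, x and y run along the board's sides.
- tray_small_square_floor (a point): tray for the brass block: a flat square wooden board, 58 mm on a side and 7 mm thick, fixed to the worktop, with one square pocket in its top, 46 mm on a side, lined with grey felt. The pocket is 3 mm deep. The point is the centre of the pocket's floor, 4 mm above the worktop; z is up, x and y run along the board's sides and the pocket's.
- tray_big_square_floor (a point): tray for the steel block: a flat square wooden board, 70 mm on a side and 7 mm thick, fixed to the worktop, with one square pocket in its top, 58 mm on a side, lined with grey felt. The pocket is 3 mm deep. The point is the centre of the pocket's floor, 4 mm above the worktop; z is up, x and y run along the board's sides and the pocket's.
- tray_big_round_floor (a point): tray for the rubber block: a flat square wooden board, 86 mm on a side and 7 mm thick, fixed to the worktop, with one round pocket in its top, 74 mm across, lined with grey felt. The pocket is 3 mm deep. The point is the centre of the pocket's floor, 4 mm above the worktop; z is up, x and y run along the board's sides.
- powder_jar_mid (a point): bystander: small glass jar of powder with a closed lid, 45 mm across, 53 mm tall, standing loose on the worktop. The point is its centre, half-way up.
- bur_cup_mid (a point): bystander: small paper cup full of burs, 34 mm across, 49 mm tall over the burs, standing loose on the worktop. The point is its centre, half-way up.
Things that resemble listed ones, but are neither listed nor needed, are in the scene too. Of the things that look like the part that bears cork_mid, the smaller one is meant.

How it is judged:
By the outcome, as a careful person would: the job done as asked, in the order asked, and still so for the second after the job is handed in, with the robot touching nothing.
It also fails if it takes over 99 s, if anything falls off the work surface, if the arm or the gripper's body presses on something with over 40 N, if the wrist force passes 120 N, or if a joint passes its speed limit or range.

ROBOT

A 6-joint arm with a two-finger parallel gripper is mounted at the origin on a cart in front of the work surface, level with it; the furniture and walls round the work are solid. World frame = base frame: x ahead of the robot, y to its left, z up, the work surface at z = 0. Lengths are in m, angles in rad, forces in N, time in s.
With the tool pointing down it reaches from about 0.35 to 0.925 m from the base axis. Payload 6.4 kg.
Tool frame: the origin (TCP) lies at the very end of the fingers, on their centre line; the grasp point (between the pads) lies 19 mm behind it; z points along the fingers, y is the direction in which the jaws open and shut (so a half turn about z gives the same grasp; the last joint's range is limited). The gripper opens to 85 mm and grips with 20 to 120 N. Pads are 22 mm wide; open, the fingers measure 114 mm over their backs; the gripper's body (76 mm by 85 mm) begins 54 mm behind the grasp point. The pads swing forward as they close: fully open they stand 13 mm farther back than shut.
Start: joints at [-1.315, 0.245, 1.558, -0, 1.339, -0.174], TCP at [0.271, -0.591, 0.231] pointing down, gripper open.
Joint ranges: [-3.13, 3.13], [-1.02, 2.26], [0.13, 2.54], [-0.95, 4.09], [0.21, 2.88], [-2.74, 2.74]. Speed limits (rad/s): [2.57, 2.57, 3.14, 3.14, 3.14, 3.14].

INTERFACE

Orientations are given as a rotation vector (axis times angle).
In Python, from plant import manip, fingers, solver, telemetry, viewer, order gives the robot as it stands. Calls block until the motion is done:
- manip.move_pose(position, orientation): joint-space move of the TCP to a pose.
- manip.move_straight(position, speed=0.15, frame=None, max_force=None): straight line of the TCP; frame=None keeps the orientation; speed is the mean speed in m/s. With max_force (N) it stops when the force on the tool has changed by that much, and returns True; else False.
- manip.goto_joints(angles): joint-space move.
- fingers.ungrasp() and fingers.clamp(strength=None): open the fingers fully, or close them until they stop; strength is the grip in N (None keeps the last).
- manip.wait(seconds).
- solver.inverse_kinematics(position, orientation): joint angles nearest the present ones, or None.
- telemetry.sense(): the state.
- viewer.capture(name): name is "scene" or "top"; returns the picture (480x640x3 uint8, red, green, blue); there is no depth.
- viewer.calibration(name): a dict with "vfov" (degrees; the focal length in pixels is half the picture's height over the tangent of half this angle, whatever the lens; pixels are square), "cx", "cy" (the principal point, pixels), "k1" (the pictures are not rectified: a ray, as slopes to the right and down, at radius r is drawn at 1 + k1 r^2 times it, then the intrinsics apply), "rvec" (rotation vector, rad) and "tvec" (3), from world to camera coordinates, as OpenCV has them. Camera axes: x right, y down, z forward; pixel columns grow to the right and rows downward; lengths in m; the calibration is good to about 2 mm. A picture is of the moment at which its call begins. calibration takes no time and is no camera call.
A pose or a line that the arm cannot do raises manip.MotionError and nothing moves.
- order.hand_in(): hands the job in, once; it reports no verdict.
The state is a dict: "time_s": time; "joint_pos": joint angles; "joint_vel": joint speeds; "tau": joint torques, N m; "tcp_pos": TCP position; "tcp_rot": TCP orientation; "force": force on the tool from outside, world axes, zero at the start; "ft_torque": the same for the moment, N m; "gripper_width": finger opening in m.
Only numpy, scipy, OpenCV 4.12 (cv2) and the standard library are available. Lean on these libraries where they do the work, as an engineer would, in place of code of your own. Each camera call takes 0.05 s, during which the arm holds its last target.

## Working session

There is one attempt and no reset: what is moved stays moved. The work goes in short steps, each a Python script; the robot and the scene stay as the last script left them, time stands still between calls to the robot, and variables do not carry over. Pictures are saved under pics/ and viewed, and the job is handed in when it is done.

```bash
mkdir -p pics; ls
python3 - <<'E'
from plant import manip, fingers, solver, telemetry, viewer, order
import cv2
for n in("scene","top"):
    cv2.imwrite(f"pics/{n}0.png",cv2.cvtColor(viewer.capture(n),cv2.COLOR_RGB2BGR)); print(viewer.calibration(n))
print(telemetry.sense())
E
```

```text
pics
{'vfov': 45.490423213796305, 'cx': 311.8520222406778, 'cy': 237.36744799072216, 'k1': -0.12190525603879473, 'rvec': array([ 1.07178655, -2.33338615,  1.08748361]), 'tvec': array([0.37091132, 0.28686692, 0.69745567])}
{'vfov': 44.56348303842551, 'cx': 327.2359580590911, 'cy': 239.98831389093633, 'k1': 0.011247040964093055, 'rvec': array([ 2.11887337, -2.14437732,  0.18272749]), 'tvec': array([0.07603408, 0.51336979, 1.01297271])}
{'time_s': 0.1, 'joint_pos': array([-1.31509371e+00,  2.45745146e-01,  1.55892956e+00, -1.02201067e-05,
        1.33868286e+00, -1.74117625e-01]), 'joint_vel': array([ 0.00066743, -0.00077671, -0.00214318, -0.00026867, -0.00175735,
       -0.0013838 ]), 'tau': array([-8.14483556e-04, -4.30673790e+01, -3.27129829e+01, -2.41596217e-04,
        2.83789785e-03,  2.69470036e-05]), 'tcp_pos': array([ 0.27072068, -0.59037581,  0.2302698 ]), 'tcp_rot': array([-3.06759882e+00, -6.69602487e-01,  1.28592868e-04]), 'force': array([-0.48256088,  0.13869288, -0.25575791]), 'ft_torque': array([-0.01959927, -0.07560439,  0.02347315]), 'gripper_width': 0.08550632233200481}
```

View pics/scene0.png

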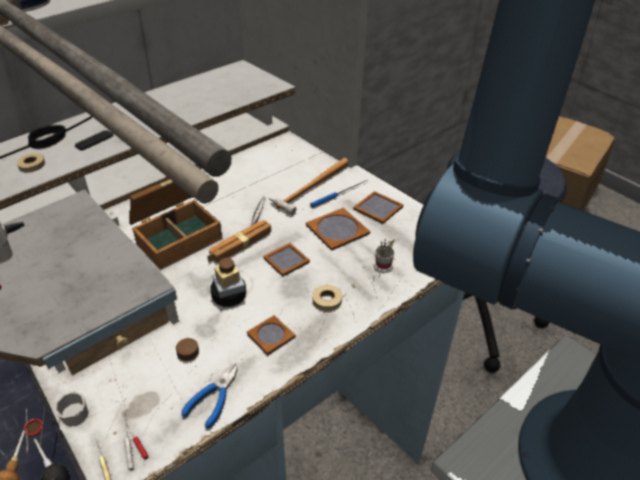

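View pics/top0.png

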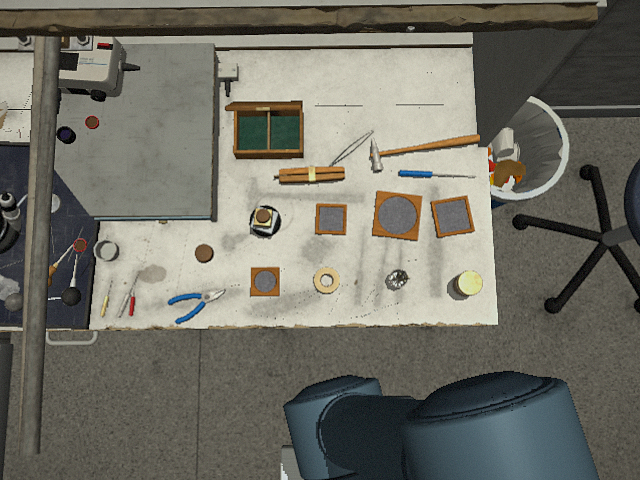

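The top view shows the stack at about (264,220), with the small round tray at (265,281), small square at (331,219), big round at (397,215) and big square at (452,216). The jar is at (468,284) and the bur cup at (397,280). There are two cork-like discs: one on the stack at (264,215) and a loose one on the bench at (204,254). I'll enlarge both views.

```bash
cat > h.py <<'E'
import numpy as np, cv2
from plant import manip, fingers, solver, telemetry, viewer, order
from scipy.spatial.transform import Rotation as R
def cam(n):
    c=viewer.calibration(n); f=240/np.tan(np.radians(c['vfov']/2))
    return c,f,R.from_rotvec(c['rvec']).as_matrix(),np.array(c['tvec'])
def proj(n,P):
    c,f,M,t=cam(n); X=np.atleast_2d(P)@M.T+t; s=X[:,:2]/X[:,2:]
    r2=(s**2).sum(1,keepdims=True); return s*(1+c['k1']*r2)*f+[c['cx'],c['cy']]
def unproj(n,uv,z):
    c,f,M,t=cam(n); d=(np.atleast_2d(uv).astype(float)-[c['cx'],c['cy']])/f; s=d.copy()
    for _ in range(30): s=d/(1+c['k1']*(s**2).sum(1,keepdims=True))
    ray=np.c_[s,np.ones(len(s))]@M; o=-M.T@t
    return o+ray*((z-o[2])/ray[:,2])[:,None]
def snap(n,name):
    im=cv2.cvtColor(viewer.capture(n),cv2.COLOR_RGB2BGR); cv2.imwrite(f'pics/{name}.png',im); return im
def crop(src,x,y,w,h,s,name):
    im=cv2.imread(f'pics/{src}.png')[y:y+h,x:x+w]; cv2.imwrite(f'pics/{name}.png',cv2.resize(im,None,fx=s,fy=s,interpolation=cv2.INTER_CUBIC))
E
python3 - <<'E'
from h import *
crop('top0',190,180,130,125,6,'c1')
crop('top0',300,180,200,125,4,'c2')
crop('scene0',160,220,130,150,4,'c3')
E
```

```text
(no output)
```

View pics/c1.png

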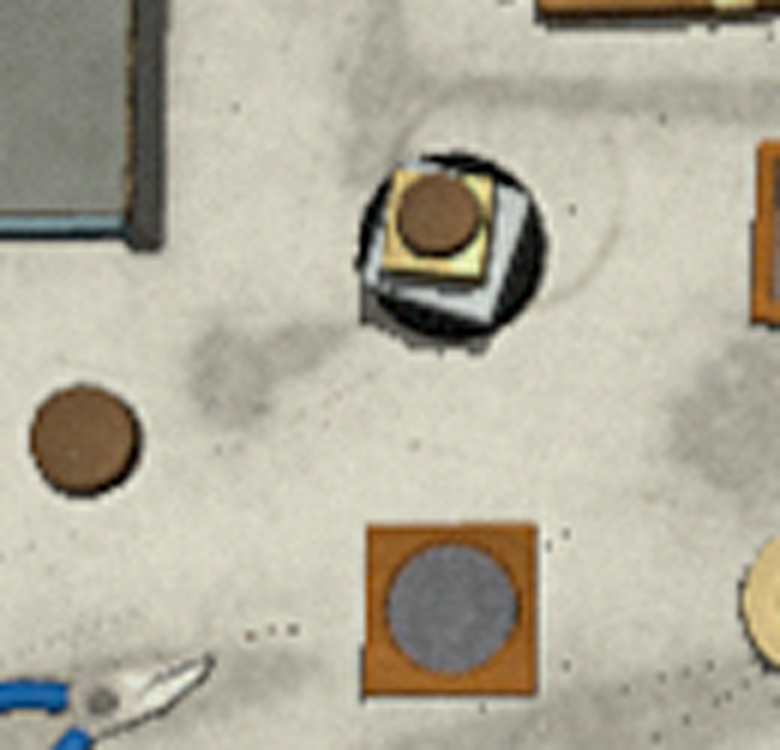

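View pics/c2.png

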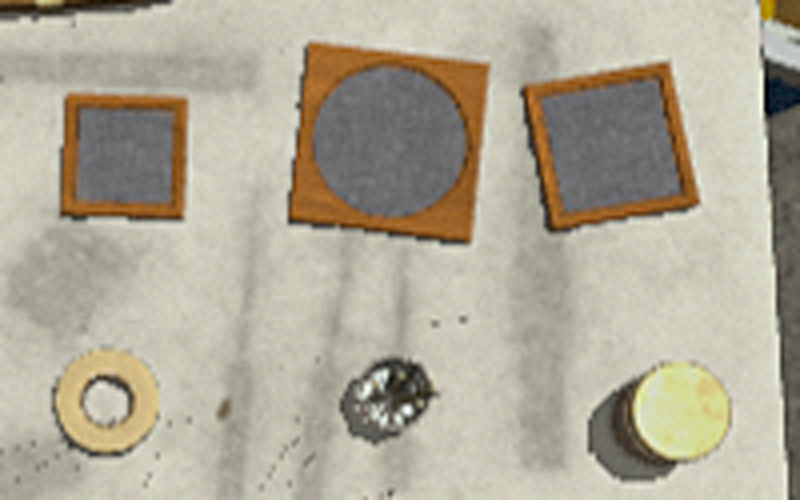

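View pics/c3.png

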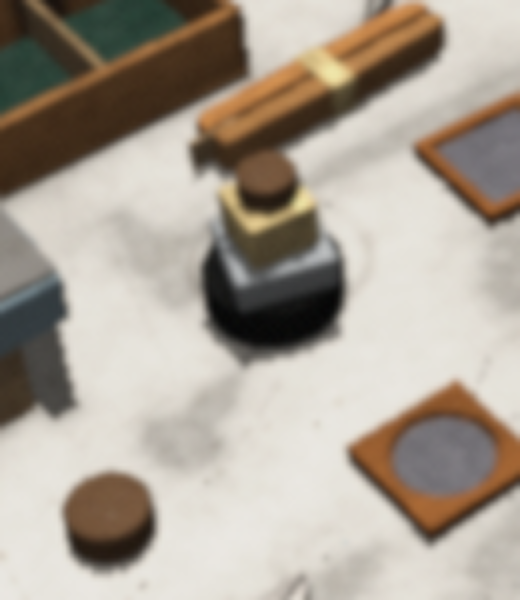

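The disc on the stack is about 14 px across, which is 25 mm at its height. The loose one at (204,254) is about 18 px, or 33 mm. The one meant is the smaller disc at (263,215) on the stack. Next I'll compute the poses and overlay the models on both views to check them.

```bash
cat > meas.py <<'E'
from h import *
def px(pts,x0,y0,s): return (np.array(pts,float)+.5)/s-.5+[x0,y0]
c1=lambda p:px(p,190,180,6); c2=lambda p:px(p,300,180,4)
def sq(name,p,z):
    P=unproj('top',p,z); c=P.mean(0); L=[np.linalg.norm(P[i]-P[(i+1)%4])*1e3 for i in range(4)]
    a=np.mean([((np.degrees(np.arctan2(*(P[(i+1)%4]-P[i])[1::-1]))+45)%90)-45 for i in range(4)])
    print(name,c.round(4),'sides',np.round(L,1),'yaw',round(a,1)); return c[0],c[1],a
D={}
D['ssq']=sq('ssq',c2([(67,94),(188,97),(183,218),(61,216)]),.007)
D['br']=sq('br',c2([(308,42),(490,64),(470,242),(289,222)]),.007)
D['bsq']=sq('bsq',c2([(524,87),(668,63),(700,206),(553,230)]),.007)
D['sr']=sq('sr',c1([(367,524),(537,523),(537,695),(363,695)]),.007)
D['brass']=sq('brass',c1([(402,168),(494,172),(486,278),(384,271)]),.060)
D['steel']=sq('steel',c1([(405,158),(531,193),(491,323),(366,287)]),.038)
for n,p,z in [('cork',(438,215),.072),('rub',(453,246),.022)]:
    D[n]=(*unproj('top',c1([p]),z)[0,:2],0); print(n,np.round(D[n],4))
D['jar']=(*unproj('top',c2([(680,412)]),.053)[0,:2],0); D['cup']=(*unproj('top',c2([(393,395)]),.049)[0,:2],0)
print('jar,cup',np.round(D['jar'],4),np.round(D['cup'],4))
E
cat > ov.py <<'E'
from h import *
S={'ssq':(.058,0,.007),'br':(.086,0,.007),'bsq':(.070,0,.007),'sr':(.053,0,.007),'brass':(.03,.038,.06),'steel':(.042,.022,.038),
'cork':(-.025,.06,.072),'rub':(-.058,0,.022),'jar':(-.045,0,.053),'cup':(-.034,0,.049)}
def outl(k,x,y,a,z0=None):
    L,z0_,z1=S[k]; out=[]
    for z in (z0_,z1):
        if L>0: q=np.array([[-1,-1],[1,-1],[1,1],[-1,1]])*L/2
        else: t=np.linspace(0,2*np.pi,40,endpoint=False); q=np.c_[np.cos(t),np.sin(t)]*-L/2
        t=np.radians(a); q=q@np.array([[np.cos(t),np.sin(t)],[-np.sin(t),np.cos(t)]])
        out.append(np.c_[q+[x,y],np.full(len(q),z)])
    return out
def overlay(cam_,src,D,rect,s,name,both=False):
    x,y,w,h=rect; im=cv2.imread(f'pics/{src}.png')[y:y+h,x:x+w]; im=cv2.resize(im,None,fx=s,fy=s,interpolation=cv2.INTER_CUBIC)
    for k,v in D.items():
        for i,o in enumerate(outl(k,*v)):
            if i==0 and not both: continue
            p=(proj(cam_,o)-[x,y]+.5)*s-.5
            cv2.polylines(im,[p.round().astype(np.int32)],True,(0,0,255) if i else (255,120,0),1,cv2.LINE_AA)
    cv2.imwrite(f'pics/{name}.png',im)
E
python3 - <<'E'
from meas import *; from ov import *
overlay('top','top0',D,(190,180,130,125),6,'o1'); overlay('top','top0',D,(300,180,200,125),4,'o2'); overlay('scene','scene0',D,(200,240,100,110),5,'o3'); overlay('scene','scene0',D,(230,180,190,180),4,'o4')
E
```

```text
ssq [0.5614 0.0627 0.007 ] sides [57.2 58.2 57.1 58.7] yaw -2.6
br [ 0.5666 -0.0619  0.007 ] sides [86.6 86.3 84.9 87.3] yaw -7.7
bsq [ 0.5633 -0.1661  0.007 ] sides [69.4 69.9 70.  69.6] yaw 9.0
sr [0.4451 0.1862 0.007 ] sides [52.5 53.1 53.3 52.8] yaw -0.4
brass [0.5554 0.1841 0.06  ] sides [27.6 32.4 30.5 31.8] yaw -5.3
steel [0.5545 0.1844 0.038 ] sides [40.2 42.  39.7 41.6] yaw -16.5
cork [0.5549 0.1838 0.    ]
rub [0.556  0.1847 0.    ]
jar,cup [ 0.4333 -0.1806  0.    ] [ 0.4427 -0.0547  0.    ]
```

View pics/o1.png

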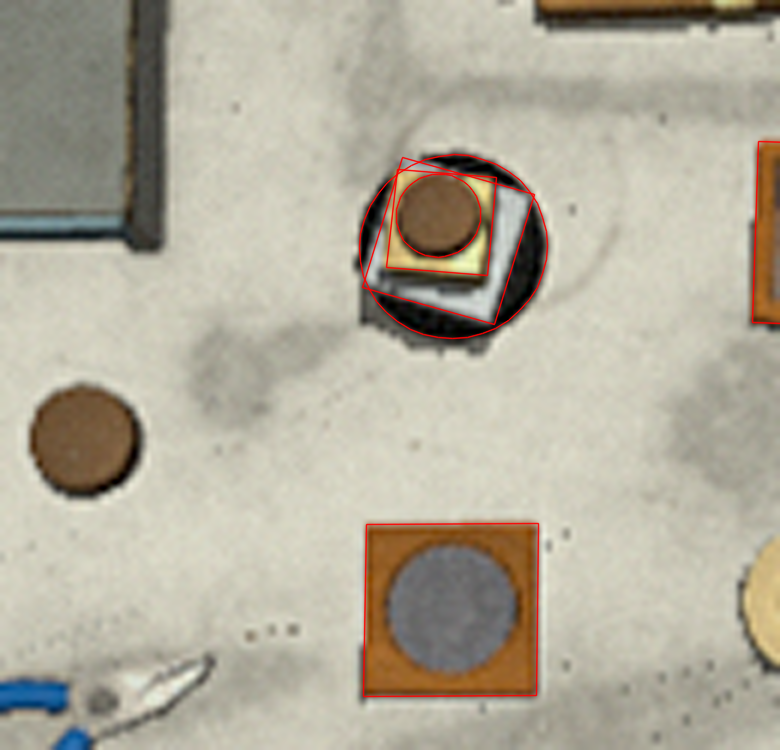

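View pics/o2.png

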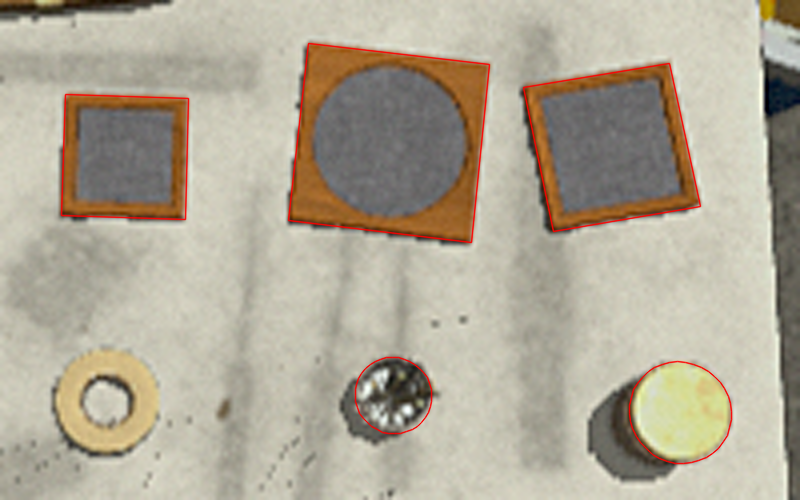

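View pics/o3.png

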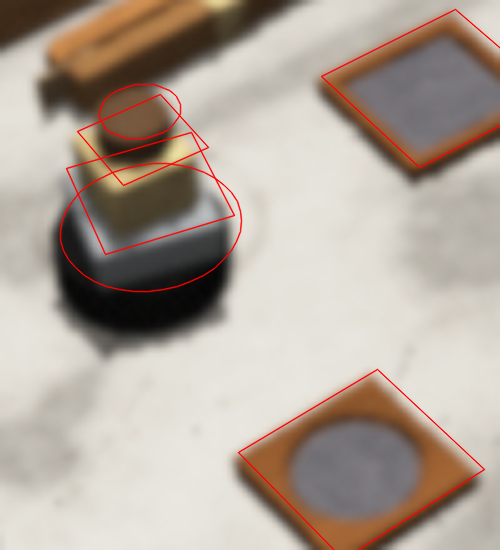

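View pics/o4.png

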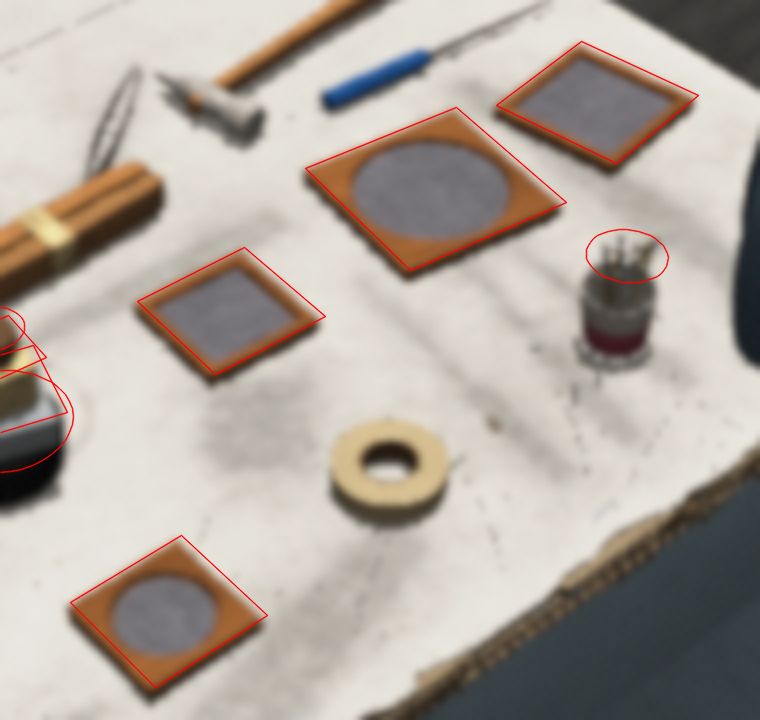

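The overlays match the given sizes to within 1–2 mm in the top view. The scene camera shows a steady shift of 1–2 px, which is within its calibration. I'll put the jaws along world x, because the raised plate is close to the stack in +y. Before moving I'll check IK for every pose.

```bash
cat >> h.py <<'E'
def down(a,flip=0):
    t=np.radians(a)+np.pi*flip; y=np.array([np.cos(t),np.sin(t),0]); z=np.array([0,0,-1.]); x=np.cross(y,z)
    return R.from_matrix(np.c_[x,y,z]).as_rotvec()
E
python3 - <<'E'
from h import *
for f in(0,1):
  for p,a in [((.555,.184,.2),0),((.555,.184,.0235),-16.5),((.445,.186,.01),0),((.561,.063,.01),-2.6),((.563,-.166,.01),9),((.567,-.062,.01),0)]:
    q=solver.inverse_kinematics(np.array(p),down(a,f)); print(f,p,a,None if q is None else np.round(q,2))
E
```

```text
0 (0.555, 0.184, 0.2) 0 [ 0.13  0.12  1.76 -0.    1.26  0.13]
0 (0.555, 0.184, 0.0235) -16.5 [0.13 0.37 1.83 0.   0.94 0.41]
0 (0.445, 0.186, 0.01) 0 [ 0.16  0.19  2.09 -0.    0.86  0.16]
0 (0.561, 0.063, 0.01) -2.6 [-0.09  0.36  1.88 -0.    0.91 -0.04]
0 (0.563, -0.166, 0.01) 9 [-0.48  0.4   1.82  0.    0.92 -0.64]
0 (0.567, -0.062, 0.01) 0 [-0.31  0.37  1.86 -0.    0.91 -0.31]
1 (0.555, 0.184, 0.2) 0 None
1 (0.555, 0.184, 0.0235) -16.5 [ 0.13  0.37  1.83  0.    0.94 -2.73]
1 (0.445, 0.186, 0.01) 0 None
1 (0.561, 0.063, 0.01) -2.6 None
1 (0.563, -0.166, 0.01) 9 [-0.48  0.4   1.82 -0.    0.92  2.5 ]
1 (0.567, -0.062, 0.01) 0 None
```

Flip 0 works for every pose, with good margin on the last joint. Next is the cork pick.

```bash
cat >> h.py <<'E'
def T(): return round(telemetry.sense()['time_s'],2)
def pick(x,y,z,a,grip,zup=.15,zapp=.16):
    manip.move_pose(np.array([x,y,zapp]),down(a)); print('above',T())
    hit=manip.move_straight(np.array([x,y,z]),speed=.12,max_force=12); s=telemetry.sense(); print('down hit',hit,s['tcp_pos'].round(4),T())
    if hit: return False
    fingers.clamp(grip); s=telemetry.sense(); print('width',round(s['gripper_width'],4),'F',s['force'].round(1),T())
    manip.move_straight(np.array([x,y,zup]),speed=.12); s=telemetry.sense(); print('lift width',round(s['gripper_width'],4),'F',s['force'].round(1),T()); return True
def place(x,y,z,a,zapp=.12,zslow=None):
    manip.move_pose(np.array([x,y,zapp]),down(a)); print('above',T())
    manip.move_straight(np.array([x,y,z+.012]),speed=.12)
    hit=manip.move_straight(np.array([x,y,z]),speed=.03,max_force=6); s=telemetry.sense(); print('down hit',hit,s['tcp_pos'].round(4),'F',s['force'].round(1),T())
def release(zup=.15):
    fingers.ungrasp(); p=telemetry.sense()['tcp_pos']; p=np.array([p[0],p[1],zup]); manip.move_straight(p,speed=.15); print('up',T())
E
python3 - <<'E'
from h import *
manip.move_pose(np.array([.45,-.25,.25]),down(0)); print(T())
pick(.555,.184,.0635,0,25)
snap('top','t1'); snap('scene','s1')
crop('top','t1'.replace('t1','t1'),0,0,1,1,1,'junk') if 0 else None
crop('t1',190,140,160,150,5,'t1c'); crop('s1',160,180,150,150,5,'s1c')
E
```

```text
1.53
above 3.2
down hit False [0.5558 0.1841 0.0644] 4.15
width 0.0235 F [-1.  -0.1  2.7] 4.74
lift width 0.0234 F [ 0.6  0.4 -0.7] 5.62
```

View pics/t1c.png

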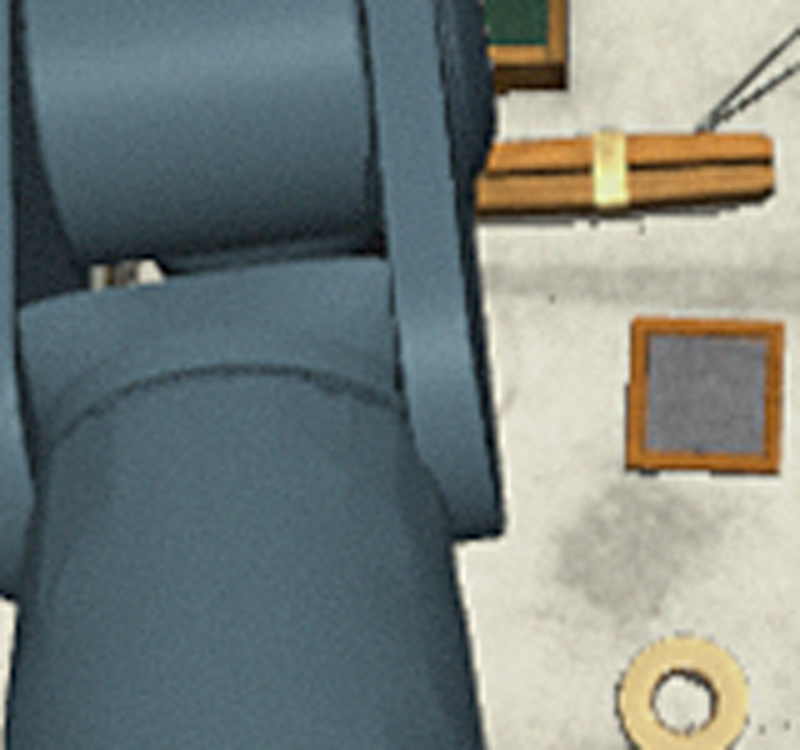

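View pics/s1c.png

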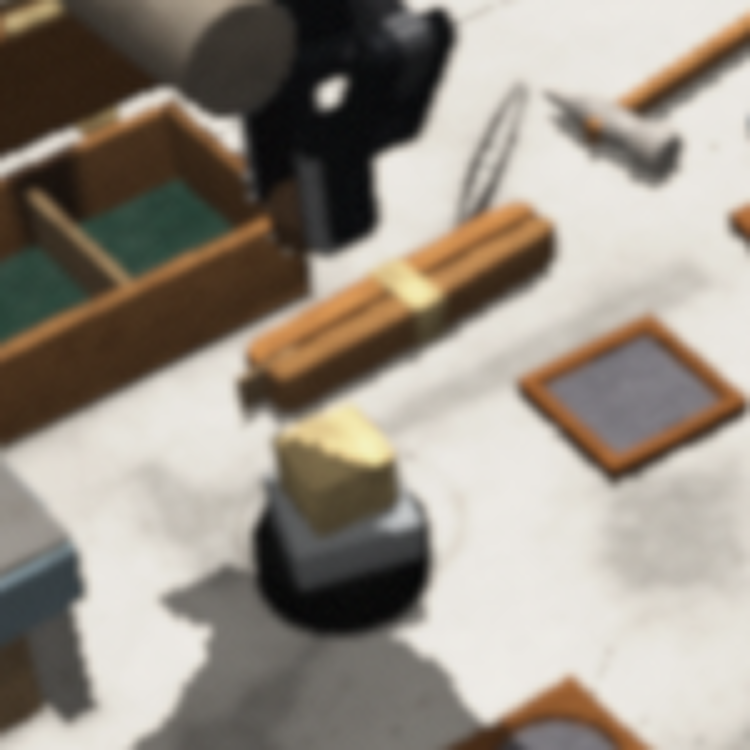

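The cork is held (crop around (285,215)) and the stack below looks undisturbed. Next, place it in the small round pocket.

Run:
```python
from h import *
place(.4453,.1862,.0082,0); snap('scene','s2')
release(.14)
manip.move_pose(np.array([.50,-.10,.25]),down(0)); print(T())
snap('top','t3'); snap('scene','s3')
crop('t3',190,180,130,125,6,'t3c'); crop('s3',200,240,100,110,5,'s3c')
```

```text
above 6.24
down hit True [0.4451 0.1862 0.0078] F [-1.9  0.5  4.1] 7.69
up 9.4
10.59
```

View pics/t3c.png

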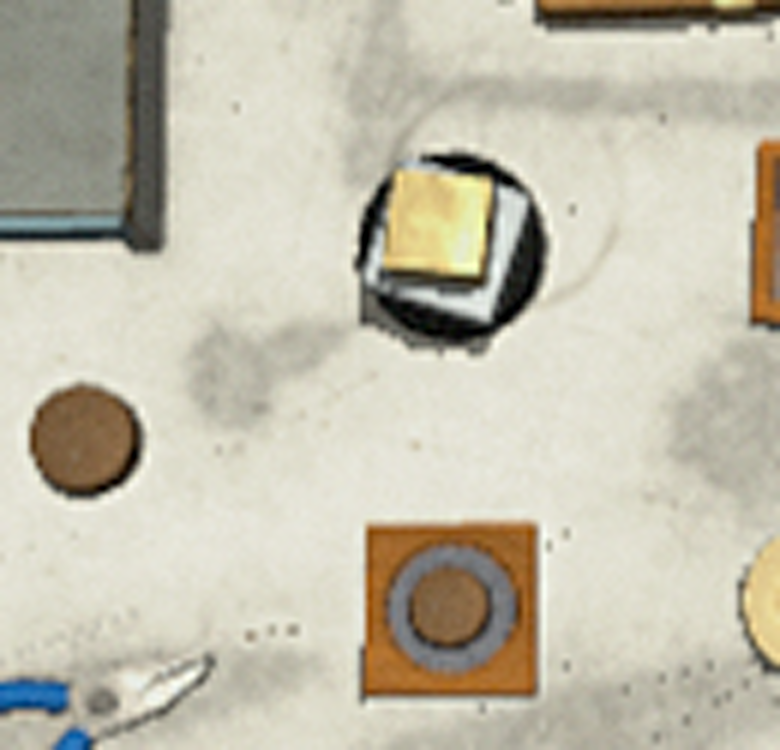

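View pics/s3c.png

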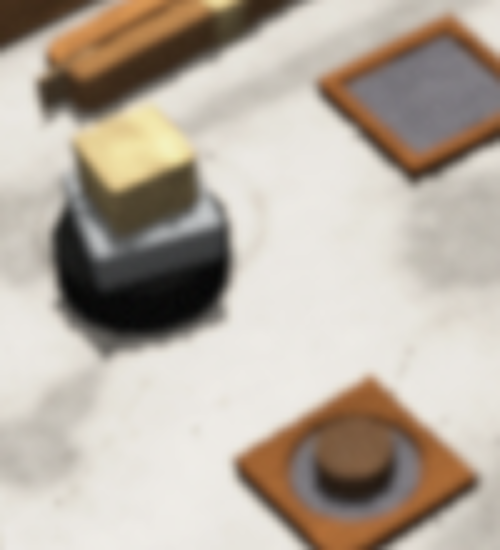

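The cork sits flat and centred in its pocket (crop (450,606)). The brass top centre is at crop (440,222), yaw about -4°. Brass is next.

Run:
```python
from h import *
p=(np.array([440,222])+.5)/6-.5+[190,180]; P=unproj('top',p,.06)[0]; print(P)
x,y=P[:2]
if pick(x,y,.0415,-4,40):
    place(.5614,.0627,.0082,-2.6); release(.15)
    manip.move_pose(np.array([.50,-.15,.25]),down(0)); print(T())
snap('top','t4'); snap('scene','s4')
crop('t4',230,180,130,125,6,'t4c'); crop('s4',200,230,120,120,5,'s4c')
```

```text
[0.55540383 0.18450526 0.06      ]
above 11.85
down hit False [0.5562 0.1846 0.0425] 12.98
width 0.0295 F [0.1 0.5 3.3] 13.54
lift width 0.0293 F [-0.2 -1.2 -1.4] 14.6
above 15.17
down hit True [0.5612 0.0627 0.0079] F [-0.3 -0.7  4.3] 16.6
up 18.29
19.25
```

View pics/t4c.png

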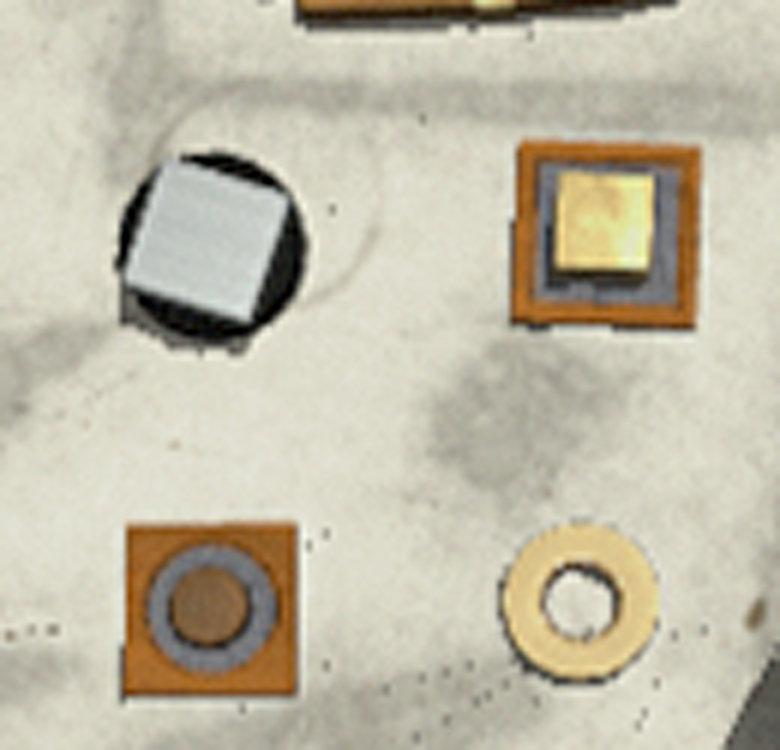

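View pics/s4c.png

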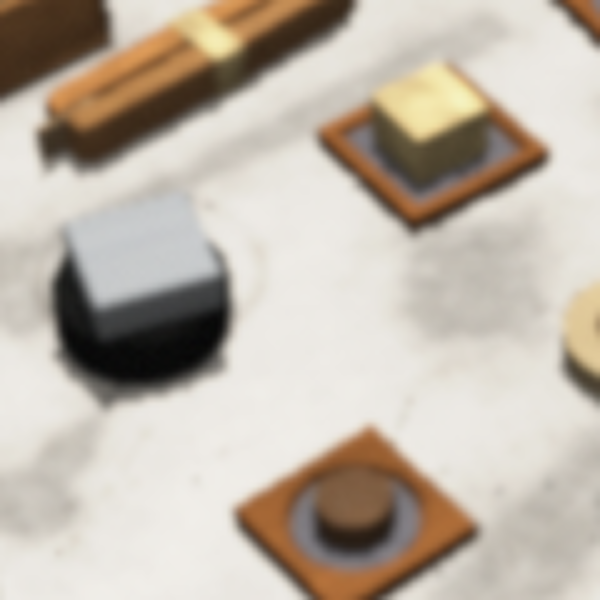

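The brass is inside its pocket. The steel top corners read (172,158), (291,195), (250,319), (123,282) in the crop, giving a yaw of about -17°. Steel is next.

Run:
```python
from h import *
from meas import sq,px
x,y,a=sq('steel',px([(172,158),(291,195),(250,319),(124,282)],230,180,6),.038)
if pick(x,y,.0235,a,70):
    place(.5633,-.1661,.0055,9); release(.15)
    manip.move_pose(np.array([.45,.05,.25]),down(0)); print(T())
snap('top','t5'); snap('scene','s5')
crop('t5',380,180,130,125,6,'t5c'); crop('t5',230,180,130,125,6,'t5d'); crop('s5',200,150,220,200,3.6,'s5c')
```

```text
ssq [0.5614 0.0627 0.007 ] sides [57.2 58.2 57.1 58.7] yaw -2.6
br [ 0.5666 -0.0619  0.007 ] sides [86.6 86.3 84.9 87.3] yaw -7.7
bsq [ 0.5633 -0.1661  0.007 ] sides [69.4 69.9 70.  69.6] yaw 9.0
sr [0.4451 0.1862 0.007 ] sides [52.5 53.1 53.3 52.8] yaw -0.4
brass [0.5554 0.1841 0.06  ] sides [27.6 32.4 30.5 31.8] yaw -5.3
steel [0.5545 0.1844 0.038 ] sides [40.2 42.  39.7 41.6] yaw -16.5
cork [0.5549 0.1838 0.    ]
rub [0.556  0.1847 0.    ]
jar,cup [ 0.4333 -0.1806  0.    ] [ 0.4427 -0.0547  0.    ]
steel [0.555  0.1841 0.038 ] sides [38.3 40.3 40.1 41. ] yaw -18.4
above 20.67
down hit False [0.5559 0.1842 0.0245] 21.96
width 0.0402 F [ 0.7 -0.1  4.1] 22.44
lift width 0.0402 F [-0.4 -0.6 -2.2] 23.65
above 24.98
down hit True [ 0.5634 -0.1662  0.0063] F [-0.3 -0.3  4.1] 26.4
up 28.03
29.06
```

View pics/t5c.png

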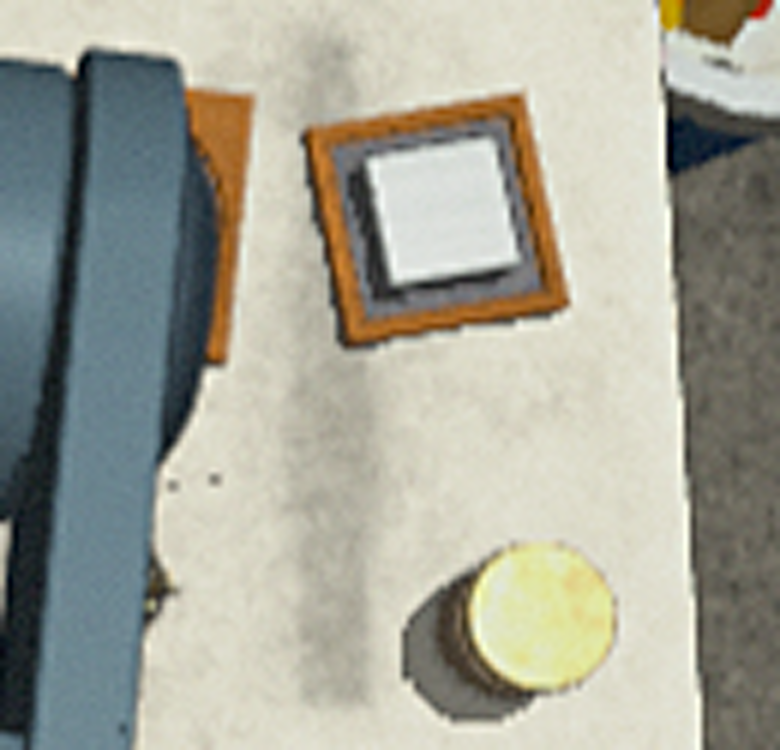

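View pics/t5d.png

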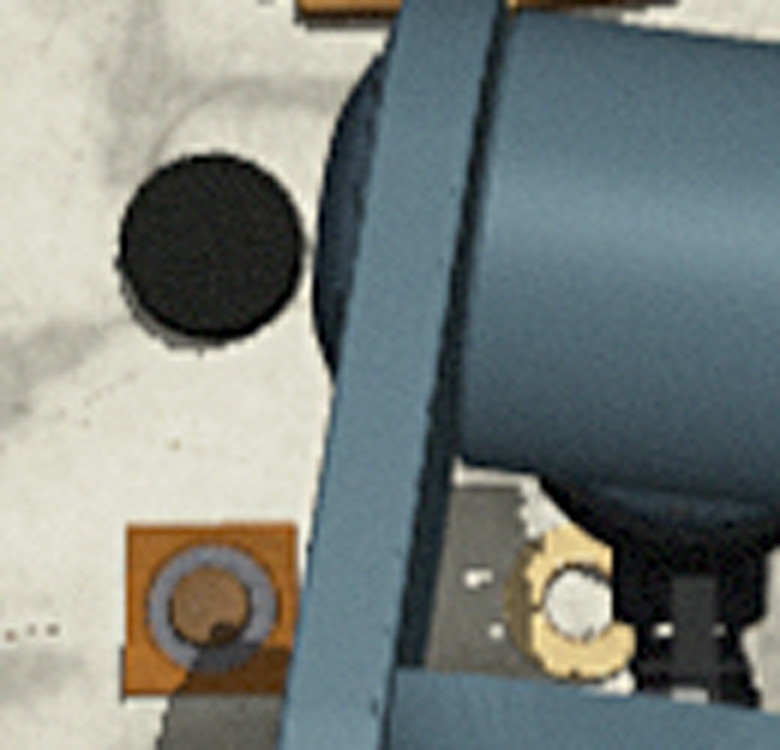

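View pics/s5c.png

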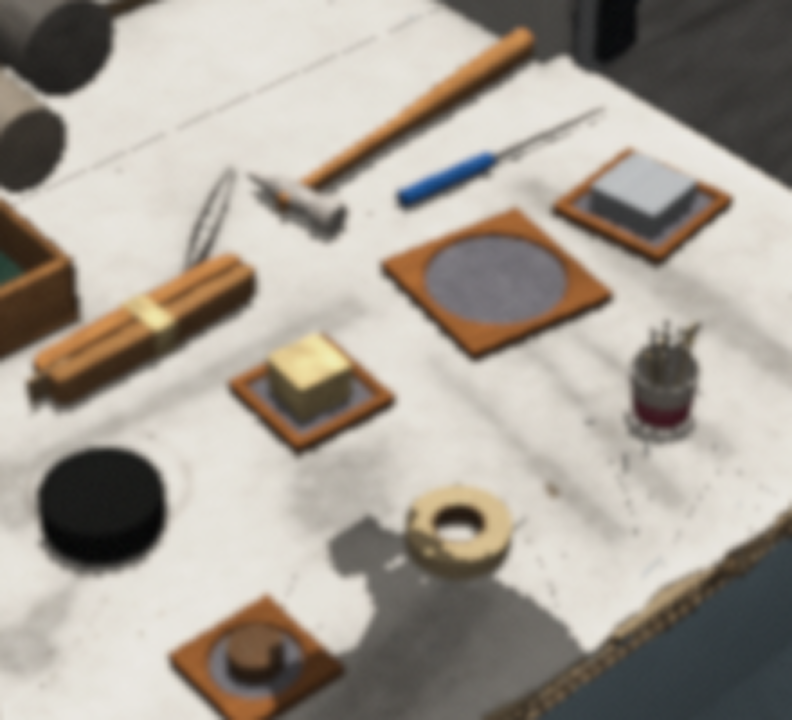

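The steel is flat in its pocket, and the rubber hasn't moved (crop centre (212,246)). Rubber is last.

Run:
```python
from h import *
p=(np.array([212,246])+.5)/6-.5+[230,180]; x,y,_=unproj('top',p,.022)[0]; print(x,y)
if pick(x,y,.004,0,60):
    place(.5666,-.0619,.0082,0); release(.15)
    manip.move_pose(np.array([.30,-.45,.25]),down(0)); print(T())
snap('top','t6'); snap('scene','s6')
crop('t6',240,180,260,125,3,'t6c'); crop('s6',200,150,220,200,3.6,'s6c')
```

```text
0.5559849043200391 0.18496835864569722
above 29.96
down hit False [0.5568 0.1851 0.0049] 31.41
width 0.0556 F [0.3 0.1 5.9] 31.79
lift width 0.0556 F [ 0.1 -0.2 -1.5] 33.16
above 34.14
down hit True [ 0.5669 -0.062   0.0093] F [-0.8  0.1  4.2] 35.53
up 37.03
38.78
```

View pics/t6c.png

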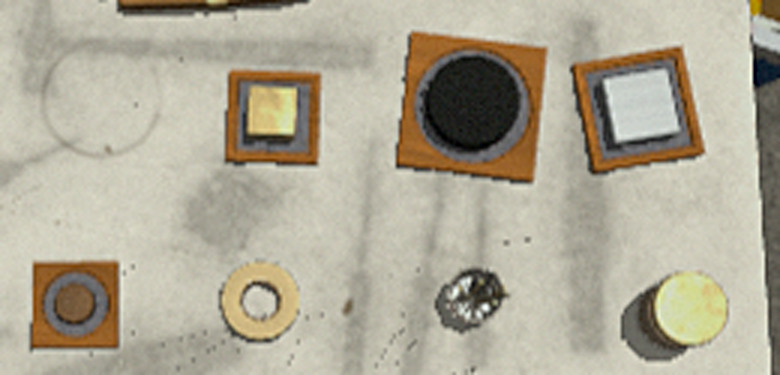

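View pics/s6c.png

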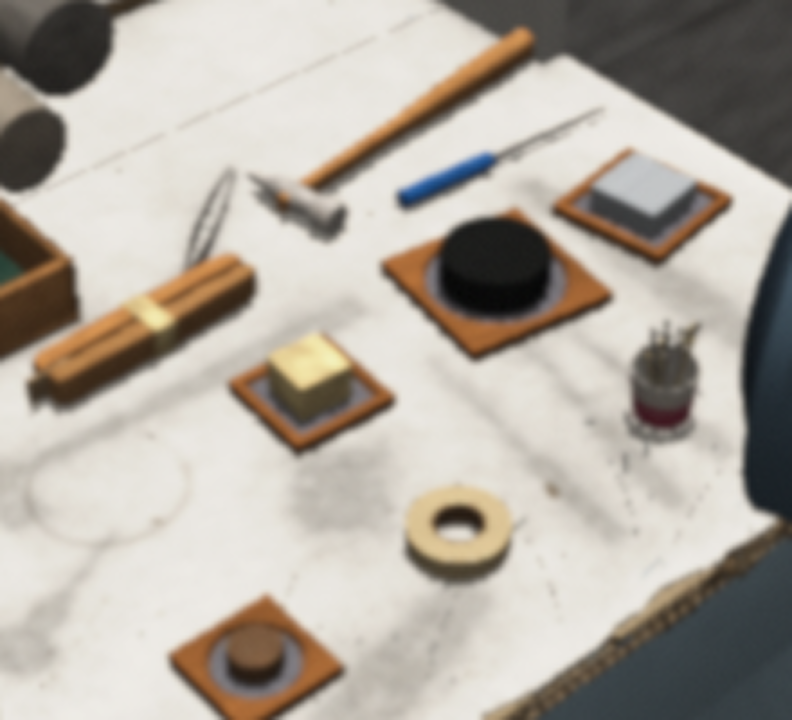

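All four pieces lie flat in their pockets. The jar and cup are where they were, and the gripper is clear. Handing in.

Run:
```python
from h import *
manip.wait(.3); a=cv2.imread('pics/top0.png').astype(int); b=cv2.imread('pics/t6.png').astype(int)
for n,(u,v) in {'jar':(469,283),'cup':(397,279)}.items(): print(n,abs(a-b)[v-16:v+16,u-16:u+16].mean())
print(telemetry.sense()['force'],telemetry.sense()['gripper_width'],T()); order.hand_in()
```

```text
jar 4.1416015625
cup 3.3873697916666665
[0.10888563 0.29350246 0.15532   ] 0.08518794703494995 39.18
the job is handed in; nothing more can be done
```

The job is done and handed in at 39.2 s of the 99 s allowed. I put away the cork, then the brass, steel and rubber, each in its own pocket and set down under a light force stop.

- **Placement:** The last pictures from both cameras show all four pieces lying flat inside their pockets, clear of the rims.
- **Bystanders:** The powder jar and bur cup look unmoved. The before and after pictures differ around them by only 3–4 grey levels, about noise level.
- **Robot:** The gripper is open and clear of everything, with the wrist force near zero.
- **Disagreements:** The scene camera's model overlay sat 1–2 px off the top camera's, consistent with its roughly 2 mm calibration. The tool stopped up to 1 mm off some commanded points. Neither affected the result, and no check failed.

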